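Put the staining reagents away by kind

ROBOT

A 6-joint arm with a two-finger parallel gripper is mounted at the origin on a cart in front of the work surface, level with it; the furniture and walls round the work are solid. World frame = base frame: x ahead of the robot, y to its left, z up, the work surface at z = 0. Lengths are in m, angles in rad, forces in N, time in s.
With the tool pointing down it reaches from about 0.35 to 0.975 m from the base axis. Payload 17.4 kg.
Tool frame: the origin (TCP) lies at the very end of the fingers, on their centre line; the grasp point (between the pads) lies 19 mm behind it (ctrl.grip_depth is the distance from the TCP to the grasp point, in m); z points along the fingers, y is the line along which they close (so a half turn about z gives the same grasp; the last joint's range is limited). The gripper opens to 85 mm and grips with 20 to 120 N. Pads are 22 mm wide; open, the fingers measure 114 mm over their backs; the gripper's body (76 mm by 85 mm) begins 54 mm behind the grasp point. The pads swing forward as they close: fully open they stand 13 mm farther back than shut.
Start: joints at [-1.226, 0.116, 1.442, -0, 1.584, -0.038], TCP at [0.252, -0.626, 0.231] pointing down, gripper open.
Joint ranges: [-2.83, 2.83], [-0.83, 2.19], [0.07, 2.5], [-1.14, 4.28], [0.01, 3], [-2.97, 2.97]. Speed limits (rad/s): [1.89, 1.89, 2.22, 3.14, 3.14, 3.14].

INTERFACE

Orientations are given as [roll, pitch, yaw] about the fixed x, y, z axes, in that order (R = Rz(yaw) Ry(pitch) Rx(roll)).
In Python, from bench import ctrl, imaging gives the robot as it stands (ctrl), with the cameras (imaging).
- The arm moves only by the tool creep_tool, called after "Call:" as name([rows], argument=value, ...), one row to a line, values as JSON. Schema: {"type":"object","properties":{"steps":{"type":"array","items":{"type":"object","properties":{"pos":{"type":"array","items":{"type":"number"},"minItems":3,"maxItems":3},"rot":{"type":"array","items":{"type":"number"},"minItems":3,"maxItems":3}},"additionalProperties":false},"minItems":1,"maxItems":10},"aperture":{"type":"number"},"grip_force":{"type":"number"},"only":{"type":"string"},"quiet":{"type":"boolean"},"lines":{"type":"string"}},"required":["steps"],"additionalProperties":false}. steps is a list of rows, 1 to 10 of them, each an object with the fields pos (a list: dx, dy, dz in shares of the most that a row can go, 1 being 62.5 mm), rot (a list: a rotation vector rx, ry, rz in fractions of the full range, 1 being pi rad); a field left out counts as zero; each row shifts and turns the commanded pose from where the row before left it, along the tool's axes as they then stand; what a row does not reach is not made up. A row lasts 1/8 s, in which the tool goes at most 0.0625 m and 0.188 rad, less where a joint would pass 70% of its speed; a pose out of reach is approached as far as the arm can. aperture is the opening from 0.0 (shut) to 1.0 (fully open), set as the call begins (left out keeps the last). The fingers move at their own pace and stop on an object; grip_force is the grip in N (left out, the last holds). Time passes only in rows, so rows that do not move let the fingers close. The tool returns the time, the measured TCP pose, the force, the opening and the grip force at its end. only (a regular expression) keeps the lines of the reply that match it, lines (a string "A,B") keeps lines A to B, and quiet returns only ok. Shift and turn numbers lie between -1 and 1, and a call with a number outside is refused. Input that does not fit is refused with a message, and nothing moves.
- ctrl.observe(): the state, without advancing time (a new reading comes with each control period).
- imaging.grab_frame(name): name is "scene" or "side" or "wrist"; returns the picture (400x640x3 uint8, red, green, blue); there is no depth.
- imaging.camera_params(name): a dict with "intrinsics" (3x3 intrinsics, pixels), "eye" and "orientation" of the camera in the world; the wrist camera has in their place "mount" (4x4, takes a point from camera to tool coordinates, whose origin is the TCP and whose axes are the flange's). Camera axes: x right, y down, z forward; pixel columns grow to the right and rows downward; lengths in m; the calibration is good to about 2 mm. A picture is of the moment at which its call begins: read the wrist's pose just before it. camera_params takes no time and is no camera call.
- ctrl.finish_job(): hands the job in; it is judged then, once.
The state is a dict: "clock": time; "joints": joint angles; "qvel": joint speeds; "joint_efforts": joint torques, N m; "tool_pos": TCP position; "tcp_rot": TCP orientation; "force": force on the tool from outside, world axes, zero at the start; "wrist_torque": the same for the moment, N m; "finger_gap": opening from 0.0 (shut) to 1.0 (fully open); "gripper_force": force on a finger pad.
Only numpy, scipy, OpenCV 4.12 (cv2) and the standard library are available. Lean on these libraries where they do the work, as an engineer would, in place of code of your own. Each camera call takes 0.05 s, during which the arm holds its last target. There are 200 camera calls.

TASK

Tidy the staining bench: stand each of the red-capped and black-capped dropper bottles in the bay of the white rack that has its cap's colour, and each of the blue and red stain jars in the bay of the grey rack that has its stain's colour, and lay the forceps flat and lengthwise in the middle of the steel tray. Keep bottles and jars upright and set them down without dropping them; leave the white-capped bottle where it stands.

Things in the scene. Friction and masses are not known exactly. Their poses are not given: they have to be found in the camera images.
- red_dropper: amber dropper bottle with a RED cap: glass body 28 mm across from the underside up to about 35 mm (then a sloping shoulder), rubber-bulb cap 20 mm across above 53 mm, 84 mm high in all, about 40 g, cap fixed to the bottle. Round: its yaw does not matter. Origin at the centre of the underside, z up.
- black_dropper: amber dropper bottle with a BLACK cap: glass body 28 mm across from the underside up to about 35 mm (then a sloping shoulder), rubber-bulb cap 20 mm across above 53 mm, 84 mm high in all, about 40 g, cap fixed to the bottle. Round: its yaw does not matter. Origin at the centre of the underside, z up.
- white_dropper: pale green dropper bottle with a WHITE cap, same shape and size as the other dropper bottles (28 mm across, 84 mm high). Still in use: it must stay where it stands. The six loose things stand in one row along world y at the front of the table, in any order, 90 to 130 mm from one to the next, so there is most finger room along x. Origin at the centre of the underside, z up.
- blue_jar: screw-top jar with BLUE stain inside and a blue dot (34 mm) on its grey lid: round, 51 mm across over its whole height, 80 mm high, about 120 g, lid fixed to the jar. Its yaw does not matter. Origin at the centre of the underside, z up.
- red_jar: screw-top jar with brownish RED stain inside and a red dot (34 mm) on its grey lid: round, 51 mm across over its whole height, 80 mm high, about 120 g, lid fixed to the jar. Its yaw does not matter. Origin at the centre of the underside, z up.
- forceps: steel forceps lying flat, 121 mm long (its own y axis), 14 mm wide at the middle (x), 9 mm thick (z), about 18 g, rigid. Origin at the centre of the underside; it points roughly away from the robot (along world x, within 0.35 rad); grip across its x at the middle with the fingertips, close to the table.
- dropper_rack: small WHITE two-bay rack, fixed to the table, 54 mm (its x) by 104 mm (its y), walls 16 mm high and 4 mm thick, floor 4 mm thick. Two square bays, each 46 x 46 mm inside: the one with the RED floor and red outer clips is centred at y = +25 mm, the one with the BLACK floor and clips at y = -25 mm (x = 0). May stand at any yaw. Origin at the centre of the underside, z up.
- jar_rack: larger GREY two-bay rack, fixed to the table, 80 mm (its x) by 156 mm (its y), walls 18 mm high and 4 mm thick, floor 4 mm thick. Two square bays, each 72 x 72 mm inside: the one with the BLUE floor and blue outer clips is centred at y = +38 mm, the one with the RED floor and clips at y = -38 mm (x = 0). May stand at any yaw. Origin at the centre of the underside, z up.
- instrument_tray: shallow steel tray with a GREEN floor, fixed to the table, 80 mm (its x) by 164 mm (its y, the long way), rim 13 mm high (15 mm with its bead), walls 3 mm thick, floor 3 mm thick. Origin at the centre of the underside, z up.
- microscope: white and black microscope, fixed, 220 mm (x) by 140 mm (y) and 317 mm high, standing to the left of the work: an obstacle to keep the arm and gripper clear of, also on the way from the start. Origin at about the centre of its underside.

How it is judged:
By the outcome, as a careful person would: the job done as asked, in the order asked, and still so for the second after the job is handed in, with the robot touching nothing.
It also fails if it takes over 120 s, if anything falls off the work surface, if the arm or the gripper's body presses on something with over 40 N, if the wrist force passes 120 N, or if a joint passes its speed limit or range.

## Working session

There is one attempt and no reset: what is moved stays moved. The work goes in short steps, Python scripts to look and compute and a tool call to move; the robot and the scene stay as the last step left them, time stands still between calls to the robot, and variables do not carry over. Pictures are saved under pics/ and viewed, at most 18 in all, crops included, and the job is handed in when it is done.

```bash
ls; mkdir -p pics; python3 - <<'E'
from bench import ctrl, imaging
import cv2
for n in ("scene","side"):
    im=imaging.grab_frame(n); cv2.imwrite(f"pics/{n}0.png",im[:,:,::-1])
    p=imaging.camera_params(n); print(n,p)
print(imaging.camera_params("wrist")); print(ctrl.observe())
E
```

```text
bench.py
pics
scene {'intrinsics': array([[429.07404832,   0.        , 313.86014384],
       [  0.        , 429.07404832, 202.27832618],
       [  0.        ,   0.        ,   1.        ]]), 'eye': array([-0.13105995,  0.49331505,  0.79107635]), 'orientation': array([-2.31241648,  0.01828142, -2.2424098 ])}
side {'intrinsics': array([[370.62174196,   0.        , 320.54593704],
       [  0.        , 370.62174196, 195.02075728],
       [  0.        ,   0.        ,   1.        ]]), 'eye': array([ 0.57447681, -0.81046551,  0.71210089]), 'orientation': array([-2.28557669,  0.00330033,  0.05097767])}
{'intrinsics': array([[301.11862656,   0.        , 318.10547717],
       [  0.        , 301.11862656, 192.85095856],
       [  0.        ,   0.        ,   1.        ]]), 'mount': array([[ 1.35152357e-03, -9.55722659e-01, -2.94265818e-01,
         7.46826204e-02],
       [ 9.99999079e-01,  1.25499597e-03,  5.16860024e-04,
        -1.71101729e-04],
       [-1.24672421e-04, -2.94266245e-01,  9.55723475e-01,
        -1.42491230e-01],
       [ 0.00000000e+00,  0.00000000e+00,  0.00000000e+00,
         1.00000000e+00]])}
{'clock': 0.1, 'joints': array([-1.22577164e+00,  1.16425712e-01,  1.44220639e+00, -3.28444625e-05,
        1.58401503e+00, -3.78112053e-02]), 'qvel': array([ 9.03814152e-04, -1.82928538e-03, -9.40988806e-04,  1.02086030e-04,
        6.14313637e-05, -2.39253009e-05]), 'joint_efforts': array([ 1.75247947e-03, -7.33665204e+01, -6.33792901e+01, -1.02703477e-04,
        5.18998189e-03,  6.18087256e-05]), 'tool_pos': array([ 0.25206308, -0.62597671,  0.23063938]), 'tcp_rot': array([-3.14053769e+00, -7.04296278e-06,  3.82835477e-01]), 'force': array([ 0.40016862, -0.38038632,  0.10849544]), 'wrist_torque': array([-0.01014474,  0.00275901,  0.01136929]), 'gripper_force': 0.0, 'finger_gap': 1.0037420559132257}
```

View pics/scene0.png

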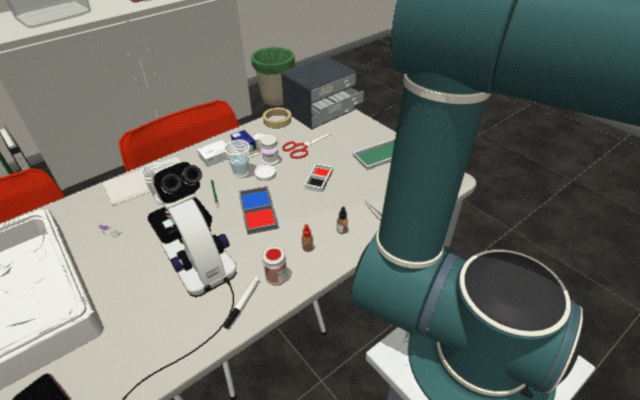

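View pics/side0.png

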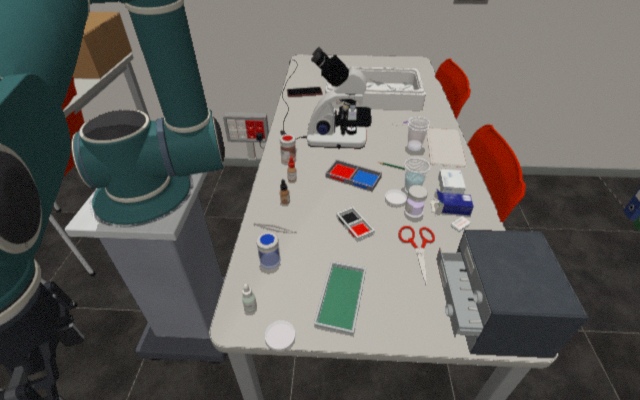

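The scene view shows the red jar (275,258), red dropper (307,237), black dropper (342,220) and grey rack (258,208). In the side view the row reads red jar (288,145), red dropper (291,168), black dropper (284,190), forceps (275,228), blue jar (268,245), white dropper (248,295). The grey rack is at (354,175), the white rack at (355,223) and the tray at (341,298).

```bash
cat > h.py <<'E'
import numpy as np, cv2
from scipy.spatial.transform import Rotation as R
from bench import ctrl, imaging
def cam(name, st=None):
    p=imaging.camera_params(name); K=np.array(p["intrinsics"])
    if name=="wrist":
        T=np.eye(4); T[:3,:3]=R.from_euler("xyz",st["tcp_rot"]).as_matrix(); T[:3,3]=st["tool_pos"]
        M=T@np.array(p["mount"]); return K,M[:3,:3],M[:3,3]
    return K,R.from_euler("xyz",p["orientation"]).as_matrix(),np.array(p["eye"])
def ray(c,uv,z):
    K,Rm,e=c; uv=np.atleast_2d(uv).astype(float)
    d=(Rm@np.linalg.inv(K)@np.c_[uv,np.ones(len(uv))].T).T
    return e+d*((z-e[2])/d[:,2])[:,None]
def proj(c,P):
    K,Rm,e=c; q=(K@(Rm.T@(np.atleast_2d(P)-e).T)).T; return q[:,:2]/q[:,2:]
def grab(name):
    st=ctrl.observe(); im=np.array(imaging.grab_frame(name)); return im,cam(name,st),st
def masks(im):
    h=cv2.cvtColor(im,cv2.COLOR_RGB2HSV); H,S,V=[h[...,i].astype(int) for i in range(3)]
    return dict(red=((H<8)|(H>172))&(S>150)&(V>90), blue=(H>100)&(H<125)&(S>120)&(V>60),
      green=(H>65)&(H<95)&(S>80)&(V>50), black=(V<55), amber=(H>5)&(H<20)&(S>90)&(V>40)&(V<200), white=(S<30)&(V>200))
def comps(m,box,amin=15):
    x0,y0,x1,y1=box; k=np.zeros(m.shape,np.uint8); k[y0:y1,x0:x1]=m[y0:y1,x0:x1]
    n,l,s,c=cv2.connectedComponentsWithStats(k); 
    return [(s[i],c[i],(l==i).astype(np.uint8)) for i in range(1,n) if s[i][4]>=amin]
def quad(m,c,z):
    cs,_=cv2.findContours(m,cv2.RETR_EXTERNAL,cv2.CHAIN_APPROX_NONE)
    p=ray(c,max(cs,key=len)[:,0],z)[:,:2]
    (cx,cy),(w,h),a=cv2.minAreaRect((p*1000).astype(np.float32)); return np.round([cx,cy,w,h,a],1)
E
python3 - <<'E'
from h import *
im,c,st=grab("side"); m=masks(im)
for k in ("red","blue","green","black"):
    for s,ce,l in comps(m[k],(225,120,390,340)):
        print(k,s,ce.round(1),"z0",ray(c,ce,0)[0,:2].round(3),"z80",ray(c,ce,.08)[0,:2].round(3), quad(l,c,.004))
cv2.imwrite("pics/side_crop.png",cv2.resize(im[120:335,225:390,::-1],None,fx=2.7,fy=2.7,interpolation=cv2.INTER_CUBIC))
E
```

```text
red [245 121  20  17 250] [254. 128.] z0 [0.265 0.376] z80 [0.3   0.242] [269.2 364.2  63.1 128.1  14.4]
red [283 136   9   4  31] [287.1 137.5] z0 [0.395 0.316] z80 [0.415 0.189] [395.6 310.   28.9  19.8   2.6]
red [288 157   6  11  49] [290.8 162.7] z0 [0.425 0.165] z80 [0.442 0.055] [424.7 163.5  16.2  56.    6.1]
red [331 164  24  17 247] [341.8 171.5] z0 [0.592 0.125] z80 [0.59 0.02] [588.5 116.4  76.1  65.6  65.3]
red [352 223  17  12 121] [359.8 228.7] z0 [ 0.641 -0.122] z80 [ 0.634 -0.2  ] [ 641.1 -125.5   35.5   33.2   31.9]
blue [353 170  25  16 245] [365.1 177.5] z0 [0.664 0.098] z80 [ 0.654 -0.004] [662.9  93.6  56.6  66.   66.5]
blue [353 182  14   7  36] [359.6 185.2] z0 [0.646 0.06 ] z80 [ 0.638 -0.038] [645.6  54.7  11.6  44.   63.9]
blue [260 234  14  11 107] [266.7 238.9] z0 [ 0.4  -0.17] z80 [ 0.42  -0.242] [ 400.9 -173.9   33.4   31.7   39.1]
green [ 318  267   44   62 1830] [340.7 297.8] z0 [ 0.593 -0.337] z80 [ 0.591 -0.39 ] [ 593.6 -332.9  148.8   70.1   78.9]
black [317 121  13  13 106] [323.  126.8] z0 [0.52  0.396] z80 [0.526 0.26 ] [520.2 388.9  44.7  86.1 
[... 203 characters left out ...]
.3  21.3  53.9   9.7]
black [225 166  32  36 632] [239.1 179.9] z0 [0.276 0.068] z80 [ 0.31  -0.031] [284.8  60.1  97.  171.5  13.9]
black [281 181   6   9  38] [283.1 185.8] z0 [0.415 0.046] z80 [ 0.433 -0.05 ] [416.7  45.2  14.9  38.8   7.5]
black [225 203   9   8  36] [227.9 206.4] z0 [ 0.27  -0.053] z80 [ 0.305 -0.138] [274.9 -55.2  22.2  30.2  13.9]
black [231 210  13   7  35] [237.3 212.4] z0 [ 0.303 -0.076] z80 [ 0.333 -0.158] [303.8 -80.   20.6  34.5  77.4]
black [343 213  14  10  83] [349.5 217.2] z0 [ 0.614 -0.08 ] z80 [ 0.61  -0.162] [614.6 -83.8  30.   27.8  36.1]
black [225 218  17  55 442] [230.2 236. ] z0 [ 0.304 -0.165] z80 [ 0.334 -0.237] [ 318.4 -187.8   42.5  184.6   13.9]
```

View pics/side_crop.png

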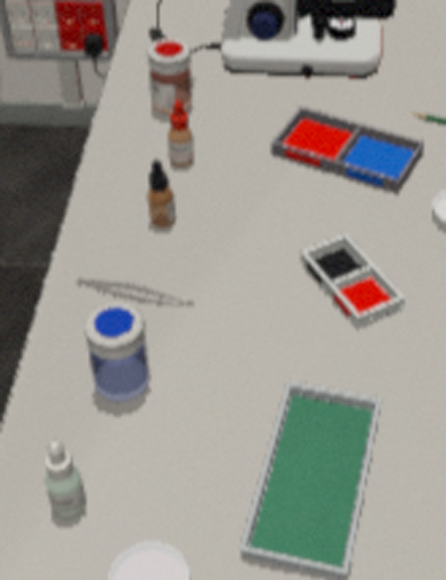

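The crop confirms the row: red dropper, black dropper, forceps, blue jar, white dropper and the red jar at the far end. It also shows the white rack turned about 35° and the tray and grey rack tilted slightly. I'll turn the tool to yaw 90° while rising, then survey from above with the wrist camera.

The manual's scale: shifts go in shares of 62.5 mm and turns go in shares of pi rad. Converting my numbers, -0.012 m is -0.192, -0.1485 rad is -0.0473.

Call:
creep_tool([
  {"pos":[0, 0, -0.192], "rot":[0, 0, -0.0473]},
  {"pos":[0, 0, -0.192], "rot":[0, 0, -0.0473]},
  {"pos":[0, 0, -0.192], "rot":[0, 0, -0.0473]},
  {"pos":[0, 0, -0.192], "rot":[0, 0, -0.0473]},
  {"pos":[0, 0, -0.192], "rot":[0, 0, -0.0473]},
  {"pos":[0, 0, -0.192], "rot":[0, 0, -0.0473]},
  {"pos":[0, 0, -0.192], "rot":[0, 0, -0.0473]},
  {"pos":[0, 0, -0.192], "rot":[0, 0, -0.0473]},
], aperture=1.0, grip_force=30)

```text
clock: 1.15
tool_pos: [0.2521, -0.6261, 0.3274]
tcp_rot: [-3.141, -0.0, 1.576]
force: [0.2, 0.1, 0.3]
finger_gap: 1.003
gripper_force: 0.0
```

Converted, 0.05 m is 0.8, 0.018 m is 0.288.

Call:
creep_tool([
  {"pos":[0.8, 0.288, 0]},
  {"pos":[0.8, 0.288, 0]},
  {"pos":[0.8, 0.288, 0]},
  {"pos":[0.8, 0.288, 0]},
  {"pos":[0.8, 0.288, 0]},
  {"pos":[0.8, 0.288, 0]},
  {"pos":[0.8, 0.288, 0]},
  {"pos":[0.8, 0.288, 0]},
  {"pos":[0.8, 0.288, 0]},
  {"pos":[0.8, 0.288, 0]},
])

```text
clock: 2.4
tool_pos: [0.4323, -0.1244, 0.3273]
tcp_rot: [3.141, 0.0, 1.571]
force: [1.1, 0.5, 0.3]
finger_gap: 1.003
gripper_force: 0.0
```

Call:
creep_tool([
  {"pos":[0.8, 0, 0]},
  {"pos":[0.48, 0, 0]},
  {},
])

```text
clock: 2.78
tool_pos: [0.432, -0.0446, 0.3274]
tcp_rot: [3.141, -0.0, 1.574]
force: [0.4, -1.2, -0.6]
finger_gap: 1.002
gripper_force: 0.0
```

```bash
python3 - <<'E'
from h import *
im,c,st=grab("wrist"); print(st["tool_pos"],st["tcp_rot"]); m=masks(im)
cv2.imwrite("pics/w0.png",im[:,:,::-1])
for k in ("red","blue","green","black"):
    for s,ce,l in comps(m[k],(0,0,640,400),40):
        print(k,s,ce.round(1),"z80",ray(c,ce,.08)[0,:2].round(3), quad(l,c,.004))
E
```

```text
[ 0.43202556 -0.04459228  0.32735133] [ 3.14133151e+00 -1.13915862e-04  1.57378491e+00]
red [ 401    0   65   68 2558] [432.9  33.3] z80 [0.565 0.106] [590.8 119.2  66.6  67.2  66. ]
red [315  50  16  17 204] [322.7  58. ] z80 [0.437 0.079] [437.7  88.1  21.2  20.3  43.2]
red [431 189  30  29 479] [445.7 203.2] z80 [ 0.607 -0.104] [ 640.9 -129.9   39.2   34.7   32.3]
red [505 191  27  42 314] [518.9 211. ] z80 [ 0.709 -0.114] [ 760.1 -144.1   71.8   41.9   88.7]
red [532 193  29  40 313] [546.9 211.5] z80 [ 0.748 -0.115] [ 812.2 -146.3   69.7   37.2   87.2]
blue [ 449   25   64   66 2387] [479.8  57.9] z80 [0.624 0.079] [661.2  87.9  67.5  66.   66. ]
blue [453  80  25  13  40] [464.9  85.8] z80 [0.611 0.048] [645.8  51.4   1.8  40.9  66.4]
blue [607 124  33  36 680] [625.8 143.3] z80 [ 0.828 -0.021] [901.  -29.1 
[... 2060 characters left out ...]
161 58849] [274.9 341.6] z80 [ 0.364 -0.338] [ 4.337e+02 -3.749e+02  1.306e+03  3.602e+02  3.000e-01]
black [  0 240   8  11  47] [  3.  244.6] z80 [-0.018 -0.169] [-105.6 -208.6   18.2   11.5   73. ]
black [241 240  11   7  44] [246.4 242.2] z80 [ 0.33  -0.164] [ 309.4 -200.7   11.4   15.4   69.5]
black [ 40 251  10  10  44] [ 45.  254.8] z80 [ 0.037 -0.185] [ -41.2 -228.3   17.4   13.1   89.8]
black [ 555  271   85   64 2608] [610.2 291.7] z80 [ 0.873 -0.243] [ 963.9 -291.4   90.2  224.1   51. ]
black [ 58 274   8  11  45] [ 61.3 278.8] z80 [ 0.051 -0.225] [ -22.4 -274.4   11.4   19.7   10.6]
black [239 293  17  17 164] [248.5 300.5] z80 [ 0.327 -0.261] [ 306.  -320.    24.5   37.    17.1]
```

View pics/w0.png

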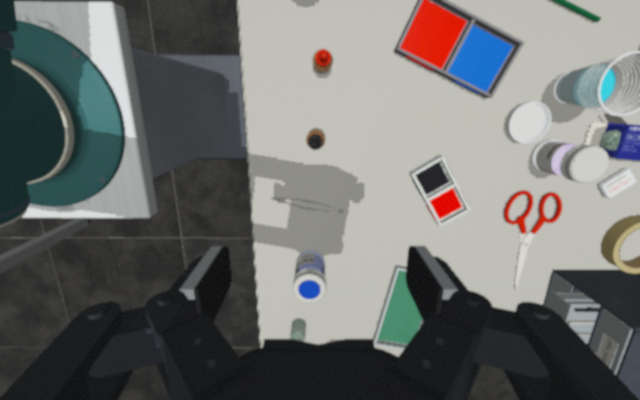

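The wrist view shows the red cap (323,58), black cap (315,141), blue dot (309,289), the forceps near (310,205) in shadow, the grey rack's red and blue floors (433,33) and (480,58), and the white rack's black and red floors (432,178) and (446,203). Triangulating side and wrist views puts the red dropper at (0.438, 0.081). I'll pick it first.

Converted, 0.05 m is 0.8, 0.042 m is 0.672.

Call:
creep_tool([
  {"pos":[0.672, 0.032, 0.8]},
  {"pos":[0.672, 0.032, 0.8]},
  {"pos":[0.672, 0.032, 0.64]},
  {"pos":[0, 0, 0.8]},
  {"pos":[0, 0, 0.8]},
  {"pos":[0, 0, 0.64]},
  {"pos":[0, 0, 0.32]},
  {"pos":[0, 0, 0.208]},
  {},
])

```text
clock: 3.95
tool_pos: [0.4378, 0.0756, 0.0182]
tcp_rot: [-3.141, 0.0, 1.57]
force: [0.2, 0.2, 0.5]
finger_gap: 0.998
gripper_force: 0.0
```

```bash
python3 - <<'E'
from h import *
im,c,st=grab("wrist"); print(st["tool_pos"]); cv2.imwrite("pics/w1.png",im[:,:,::-1])
s,cs,_=grab("side"); print(ray(cs,[[307,146],[365,148],[340,148]],0.0).round(3))
E
```

```text
[0.43781765 0.07564816 0.01821079]
[[0.47  0.265 0.   ]
 [0.67  0.262 0.   ]
 [0.584 0.258 0.   ]]
```

View pics/w1.png

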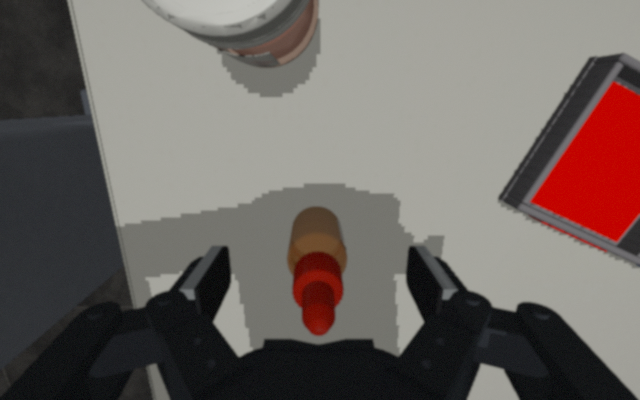

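The bottle stands centred between the fingers (cap at 318,290), and the tool is about 5 mm short in y. I'll correct that and close.

Converted, 0.005 m is 0.08, 0.004 m is 0.064.

Call:
creep_tool([
  {"pos":[0.08, 0, 0.064]},
  {},
])

```text
clock: 4.3
tool_pos: [0.438, 0.0815, 0.0148]
tcp_rot: [3.141, -0.0, 1.571]
force: [0.1, -1.1, 0.7]
finger_gap: 1.001
gripper_force: 0.0
```

Call:
creep_tool([
  {},
  {},
  {},
  {},
  {},
  {},
  {},
], aperture=0, grip_force=30)

```text
clock: 5.18
tool_pos: [0.4381, 0.0812, 0.0148]
tcp_rot: [3.141, 0.0, 1.571]
force: [-2.3, -0.7, 4.4]
finger_gap: 0.309
gripper_force: 30.4
```

Converted, -0.05 m is -0.8, -0.031 m is -0.496.

Call:
creep_tool([
  {"pos":[0, 0, -0.48]},
  {"pos":[0, 0, -0.8]},
  {"pos":[0, 0, -0.32]},
  {"pos":[-0.48, 0.464, 0]},
  {"pos":[-0.48, 0.464, 0]},
  {"pos":[-0.48, 0.464, 0]},
  {"pos":[-0.48, 0.464, 0]},
  {"pos":[-0.48, 0.464, 0]},
  {"pos":[-0.48, 0.464, 0]},
  {"pos":[-0.496, 0.464, 0]},
])

```text
clock: 6.42
tool_pos: [0.6416, -0.1308, 0.1135]
tcp_rot: [-3.14, -0.0, 1.571]
force: [-0.6, 0.8, -0.5]
finger_gap: 0.3
gripper_force: 29.9
```

Call:
creep_tool([
  {"rot":[0, 0, -0.0455]},
  {"rot":[0, 0, -0.0455]},
  {"rot":[0, 0, -0.0455]},
  {"rot":[0, 0, -0.0455]},
  {},
])

```text
clock: 7.05
tool_pos: [0.6407, -0.1297, 0.1137]
tcp_rot: [-3.141, -0.001, 2.142]
force: [0.3, -1.2, -1.0]
finger_gap: 0.31
gripper_force: 29.9
```

```bash
python3 - <<'E'
from h import *
im,c,st=grab("wrist"); print(st["tool_pos"],st["tcp_rot"]); cv2.imwrite("pics/w2.png",im[:,:,::-1])
m=masks(im)
for k in ("red","black"):
    for s,ce,l in comps(m[k],(120,0,500,400),200): print(k,s,quad(l,c,.004))
E
```

```text
[ 0.64070717 -0.12974318  0.11370485] [-3.14084279e+00 -7.96896271e-04  2.14203983e+00]
red [ 295  167   47   44 2028] [ 639.6 -128.9   40.3   39.1   32.8]
red [394 238  57  50 864] [ 760.2 -136.3   56.7   43.7   57.5]
red [446 265  39  40 512] [ 813.  -128.3   34.9   38.4   87.7]
red [ 295  268   49   76 2678] [ 706.6 -230.9   47.9   87.9   32.9]
black [ 295  107   47   48 1995] [612.7 -87.1  38.7  38.1  32.8]
black [  120   235   380   165 36679] [ 709.2 -254.5  419.7  198.8   32.9]
```

View pics/w2.png

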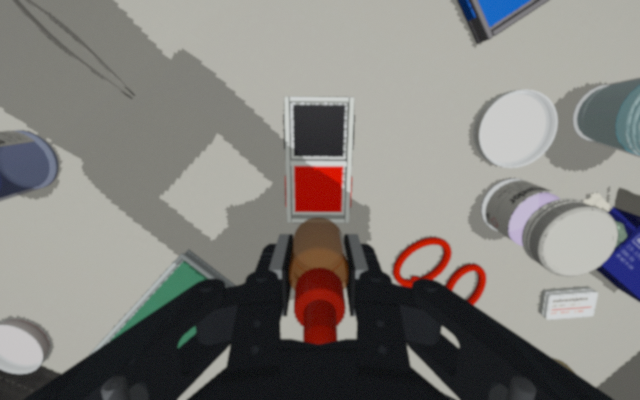

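The view shows the held bottle upright just below the red bay (318,190), with the racks aligned to the tool. The bay centre is within about 1 mm of the tool, so I'll lower.

Converted, 0.04 m is 0.64, 0.03 m is 0.48.

Call:
creep_tool([
  {"pos":[0, 0, 0.64]},
  {"pos":[0, 0, 0.48]},
  {"pos":[0, 0, 0.24]},
  {"pos":[0, 0, 0.08]},
  {"pos":[0, 0, 0.048]},
  {},
])

```text
clock: 7.85
tool_pos: [0.6413, -0.1299, 0.0224]
tcp_rot: [3.141, 0.001, 2.143]
force: [0.3, -0.2, 0.4]
finger_gap: 0.305
gripper_force: 29.9
```

Call:
creep_tool([
  {"pos":[0, 0, 0.016]},
  {},
])

```text
clock: 8.1
tool_pos: [0.6411, -0.1298, 0.021]
tcp_rot: [3.141, 0.0, 2.143]
force: [-0.5, -0.1, -1.4]
finger_gap: 0.306
gripper_force: 29.9
```

Converted, 0.001 m is 0.016.

Call:
creep_tool([
  {"pos":[0, 0, 0.016]},
  {"pos":[0, 0, 0.016]},
  {},
])

```text
clock: 8.48
tool_pos: [0.641, -0.1298, 0.0189]
tcp_rot: [3.141, 0.0, 2.143]
force: [-1.1, -0.4, 2.7]
finger_gap: 0.31
gripper_force: 30.2
```

Call:
creep_tool([
  {},
  {},
  {},
  {},
], aperture=0.6)

```text
clock: 8.98
tool_pos: [0.6409, -0.1298, 0.0186]
tcp_rot: [-3.142, -0.0, 2.143]
force: [0.5, -1.0, -0.0]
finger_gap: 0.6
gripper_force: 0.0
```

Call:
creep_tool([
  {"pos":[0, 0, -0.32]},
  {"pos":[0, 0, -0.8]},
  {"pos":[0, 0, -0.8]},
  {"rot":[0, 0, 0.0455]},
  {"rot":[0, 0, 0.0455]},
  {"rot":[0, 0, 0.0455]},
  {"rot":[0, 0, 0.0455]},
  {},
], aperture=1.0)

```text
clock: 9.98
tool_pos: [0.6411, -0.1298, 0.1401]
tcp_rot: [3.14, 0.0, 1.572]
force: [0.7, 0.2, -0.2]
finger_gap: 1.0
gripper_force: 0.0
```

```bash
python3 - <<'E'
from h import *
im,c,st=grab("wrist"); cv2.imwrite("pics/w3.png",im[:,:,::-1])
E
```

```text
(no output)
```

View pics/w3.png

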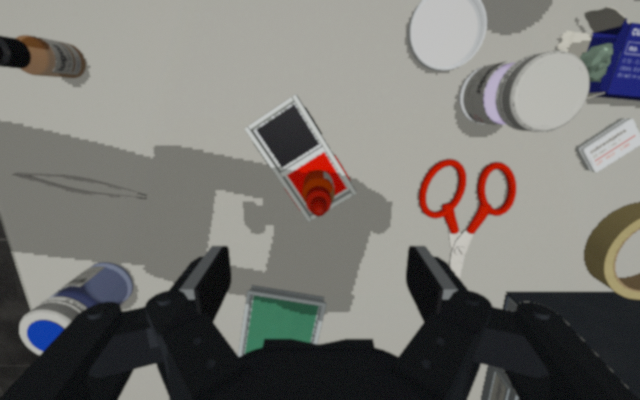

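The red bottle stands upright in the red bay (318,195), with the black bay free (287,137). Next is the black dropper at (0.428, -0.022).

Converted, -0.0355 m is -0.568, 0.018 m is 0.288.

Call:
creep_tool([
  {"pos":[0.288, -0.568, 0]},
  {"pos":[0.288, -0.568, 0]},
  {"pos":[0.288, -0.568, 0]},
  {"pos":[0.288, -0.568, 0]},
  {"pos":[0.288, -0.568, 0]},
  {"pos":[0.288, -0.568, 0]},
  {},
])

```text
clock: 10.9
tool_pos: [0.4268, -0.021, 0.1396]
tcp_rot: [3.14, 0.0, 1.575]
force: [0.4, 0.1, -0.0]
finger_gap: 0.998
gripper_force: 0.0
```

```bash
python3 - <<'E'
from h import *
im,c,st=grab("wrist"); cv2.imwrite("pics/w4.png",im[:,:,::-1]); print(st["tool_pos"])
for s,ce,l in comps(masks(im)["black"],(280,60,360,340),40): print(s,ce,ray(c,ce,.07)[0].round(4))
E
```

```text
[ 0.42675752 -0.02103139  0.13960411]
[308 190  23  28 511] [318.77886497 202.89432485] [ 0.4271 -0.0191  0.07  ]
```

Call:
creep_tool([
  {"pos":[0, 0, 0.64]},
  {"pos":[0, 0, 0.64]},
  {"pos":[0, 0, 0.48]},
  {"pos":[0, 0, 0.24]},
  {},
])

```text
clock: 11.58
tool_pos: [0.428, -0.0219, 0.0133]
tcp_rot: [-3.14, -0.0, 1.571]
force: [-0.3, 0.4, -0.5]
finger_gap: 1.003
gripper_force: 0.0
```

View pics/w4.png

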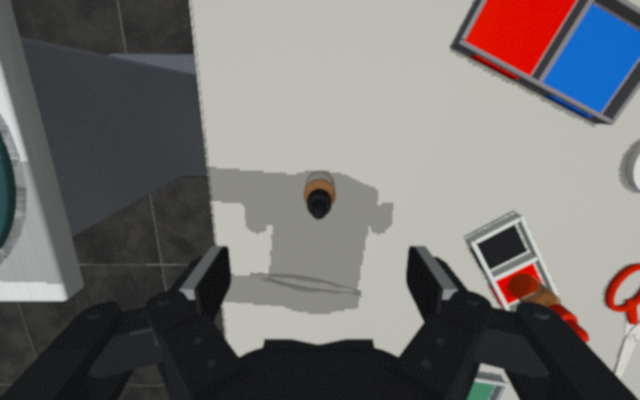

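The black bottle (319,195) is centred between the fingers. The forceps run from (262,277) to (360,293). I'll close and carry to the black bay.

Call:
creep_tool([
  {},
  {},
  {},
  {},
  {},
  {},
  {},
], aperture=0, grip_force=30)

```text
clock: 12.45
tool_pos: [0.4283, -0.0218, 0.0143]
tcp_rot: [3.141, 0.0, 1.571]
force: [-2.5, 0.5, 6.9]
finger_gap: 0.309
gripper_force: 29.3
```

Call:
creep_tool([
  {"pos":[0, 0, -0.48]},
  {"pos":[0, 0, -0.8]},
  {"pos":[0, 0, -0.8]},
  {"pos":[0, 0, -0.16]},
  {"pos":[-0.208, 0.592, 0]},
  {"pos":[-0.208, 0.592, 0]},
  {"pos":[-0.208, 0.592, 0]},
  {"pos":[-0.208, 0.592, 0]},
  {"pos":[-0.208, 0.592, 0]},
  {},
])

```text
clock: 13.7
tool_pos: [0.6139, -0.0874, 0.1515]
tcp_rot: [-3.139, -0.0, 1.57]
force: [-1.1, 0.9, -0.3]
finger_gap: 0.31
gripper_force: 29.9
```

Call:
creep_tool([
  {"rot":[0, 0, -0.0455]},
  {"rot":[0, 0, -0.0455]},
  {"rot":[0, 0, -0.0455]},
  {"rot":[0, 0, -0.0455]},
  {},
])

```text
clock: 14.32
tool_pos: [0.6122, -0.0865, 0.153]
tcp_rot: [-3.141, -0.001, 2.142]
force: [-0.1, 0.2, -0.9]
finger_gap: 0.31
gripper_force: 29.9
```

```bash
python3 - <<'E'
from h import *
c=None
# forceps ends seen at clock 10.9
st=dict(tool_pos=[.42676,-.02103,.1396],tcp_rot=[3.14,0,1.575]); c=cam("wrist",st)
print(ray(c,[[262,277],[360,293],[313,284]],.005).round(4))
E
```

```text
[[ 0.3682 -0.124   0.005 ]
 [ 0.4723 -0.1432  0.005 ]
 [ 0.4219 -0.1323  0.005 ]]
```

Converted, 0.05 m is 0.8, 0.04 m is 0.64.

Call:
creep_tool([
  {"pos":[0, 0, 0.8]},
  {"pos":[0, 0, 0.64]},
  {"pos":[0, 0, 0.4]},
  {"pos":[0, 0, 0.192]},
  {"pos":[0, 0, 0.08]},
  {},
])

```text
clock: 15.08
tool_pos: [0.6132, -0.0868, 0.0223]
tcp_rot: [3.141, 0.001, 2.142]
force: [-0.5, 0.1, 0.4]
finger_gap: 0.308
gripper_force: 29.9
```

Converted, 0.001 m is 0.016.

Call:
creep_tool([
  {"pos":[0, 0, 0.016]},
  {"pos":[0, 0, 0.016]},
  {},
])

```text
clock: 15.45
tool_pos: [0.613, -0.0868, 0.0198]
tcp_rot: [3.141, 0.0, 2.143]
force: [-0.0, -0.1, 0.5]
finger_gap: 0.308
gripper_force: 29.9
```

Converted, 0.001 m is 0.016.

Call:
creep_tool([
  {"pos":[0, 0, 0.016]},
  {},
])

```text
clock: 15.7
tool_pos: [0.6129, -0.0868, 0.0185]
tcp_rot: [-3.141, -0.0, 2.143]
force: [0.3, 0.7, -0.9]
finger_gap: 0.31
gripper_force: 29.9
```

Converted, 0.001 m is 0.016.

Call:
creep_tool([
  {"pos":[0, 0, 0.016]},
  {},
])

```text
clock: 15.95
tool_pos: [0.6131, -0.0868, 0.0183]
tcp_rot: [3.141, 0.0, 2.143]
force: [-4.3, 0.3, 7.3]
finger_gap: 0.31
gripper_force: 30.6
```

Call:
creep_tool([
  {},
  {},
  {},
  {},
], aperture=0.6)

```text
clock: 16.45
tool_pos: [0.6129, -0.0868, 0.0176]
tcp_rot: [-3.142, -0.0, 2.143]
force: [-0.7, -0.3, 0.9]
finger_gap: 0.604
gripper_force: 0.0
```

Call:
creep_tool([
  {"pos":[0, 0, -0.32]},
  {"pos":[0, 0, -0.8]},
  {"pos":[0, 0, -0.96]},
  {"rot":[0, 0, 0.0455]},
  {"rot":[0, 0, 0.0455]},
  {"rot":[0, 0, 0.0455]},
  {"rot":[0, 0, 0.0455]},
  {},
], aperture=1.0)

```text
clock: 17.45
tool_pos: [0.6131, -0.0868, 0.149]
tcp_rot: [3.14, 0.0, 1.572]
force: [-0.5, 0.1, 0.4]
finger_gap: 1.004
gripper_force: 0.0
```

Call:
creep_tool([
  {"pos":[-0.416, -0.512, 0]},
  {"pos":[-0.416, -0.512, 0]},
  {"pos":[-0.416, -0.512, 0]},
  {"pos":[-0.416, -0.512, 0]},
  {"pos":[-0.416, -0.528, 0]},
  {"pos":[-0.416, -0.528, 0]},
  {},
])

```text
clock: 18.32
tool_pos: [0.4176, -0.2441, 0.1487]
tcp_rot: [3.141, 0.001, 1.572]
force: [1.0, 0.4, -0.1]
finger_gap: 1.003
gripper_force: 0.0
```

```bash
python3 - <<'E'
from h import *
im,c,st=grab("wrist"); cv2.imwrite("pics/w5.png",im[:,:,::-1]); print(st["tool_pos"])
for s,ce,l in comps(masks(im)["blue"],(200,60,440,340),40): print(s,ce,ray(c,ce,.08)[0].round(4))
E
```

```text
[ 0.41755825 -0.24408188  0.14869931]
[ 298  181   44   41 1432] [319.85963687 201.1773743 ] [ 0.4186 -0.2406  0.08  ]
```

View pics/w5.png

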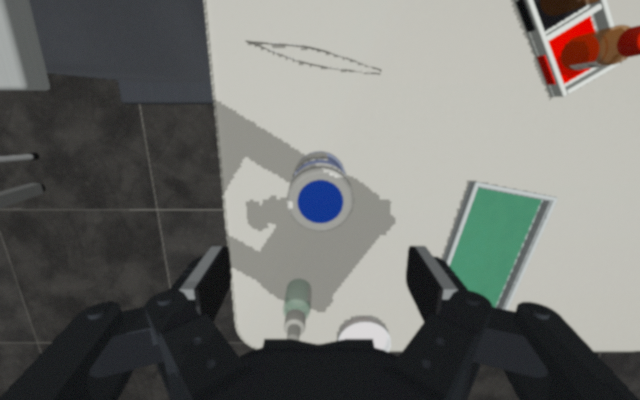

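The blue dot (320,201) puts the jar at (0.4186, -0.2406). The forceps' ends are at (247,42) and (381,72), and the white bottle is clear of the gripper.

Converted, 0.04 m is 0.64, 0.0035 m is 0.056.

Call:
creep_tool([
  {"pos":[0.056, 0.016, 0.64]},
  {"pos":[0, 0, 0.64]},
  {"pos":[0, 0, 0.48]},
  {"pos":[0, 0, 0.288]},
  {},
])

```text
clock: 19.0
tool_pos: [0.42, -0.2388, 0.0191]
tcp_rot: [-3.14, -0.001, 1.572]
force: [0.2, -0.2, 0.8]
finger_gap: 1.001
gripper_force: 0.0
```

Call:
creep_tool([
  {},
  {},
  {},
  {},
  {},
  {},
], aperture=0, grip_force=40)

```text
clock: 19.75
tool_pos: [0.4202, -0.2396, 0.0211]
tcp_rot: [3.141, 0.001, 1.571]
force: [-5.3, 2.4, 11.4]
finger_gap: 0.563
gripper_force: 30.8
```

```bash
python3 - <<'E'
from h import *
c=cam("wrist",dict(tool_pos=[.41756,-.24408,.1487],tcp_rot=[3.141,.001,1.572]))
e=ray(c,[[247,42],[381,72]],.005); print(e.round(4),e.mean(0),np.linalg.norm(e[1]-e[0]),np.arctan2(*(e[1]-e[0])[1::-1]))
E
```

```text
[[ 0.3558 -0.1215  0.005 ]
 [ 0.4727 -0.1452  0.005 ]] [ 0.41422775 -0.13333522  0.005     ] 0.11933604592800409 -0.20041993326886726
```

Converted, -0.05 m is -0.8, 0.041 m is 0.656.

Call:
creep_tool([
  {"pos":[0, 0, -0.48]},
  {"pos":[0, 0, -0.8]},
  {"pos":[0, 0, -0.8]},
  {"pos":[0.656, 0.48, 0]},
  {"pos":[0.656, 0.48, 0]},
  {"pos":[0.656, 0.48, 0]},
  {"pos":[0.656, 0.48, 0]},
  {"pos":[0.656, 0.48, 0]},
  {"pos":[0.656, 0.48, 0]},
  {},
])

```text
clock: 21.0
tool_pos: [0.6011, 0.0091, 0.1496]
tcp_rot: [-3.142, -0.0, 1.574]
force: [-1.1, -0.8, -1.8]
finger_gap: 0.561
gripper_force: 34.3
```

Call:
creep_tool([
  {"rot":[0, 0, -0.0458]},
  {"rot":[0, 0, -0.0458]},
  {"rot":[0, 0, -0.0458]},
  {"rot":[0, 0, -0.0458]},
  {"rot":[0, 0, -0.0458]},
  {"rot":[0, 0, -0.0458]},
  {"rot":[0, 0, -0.0458]},
  {"rot":[0, 0, -0.0458]},
  {},
])

```text
clock: 22.12
tool_pos: [0.5997, 0.0061, 0.1501]
tcp_rot: [3.142, 0.0, 2.721]
force: [0.8, 0.5, -2.5]
finger_gap: 0.559
gripper_force: 34.3
```

```bash
python3 - <<'E'
from h import *
im,c,st=grab("wrist"); cv2.imwrite("pics/w6.png",im[:,:,::-1]); p=st["tool_pos"]; print(p,st["tcp_rot"])
m=masks(im)
for k in ("red","blue"):
  for s,ce,l in comps(m[k],(0,0,640,400),400): print(k,s,quad(l,c,.004))
Rm=R.from_euler("xyz",st["tcp_rot"]).as_matrix()
print("tool d", Rm.T@(np.array([.661,.088,p[2]])-p))
E
```

```text
[0.59967221 0.00605545 0.15007172] [3.14153920e+00 4.27674144e-04 2.72141736e+00]
red [ 387   86   79   74 5316] [590.5 119.   67.2  66.7  66. ]
blue [ 382  169   73   63 4225] [660.2  88.1  67.7  66.   66. ]
blue [ 269  293   98   52 3945] [750.6 -62.1 114.3  70.5  66. ]
tool d [-2.25664810e-02  9.98336649e-02  1.49874182e-05]
```

View pics/w6.png

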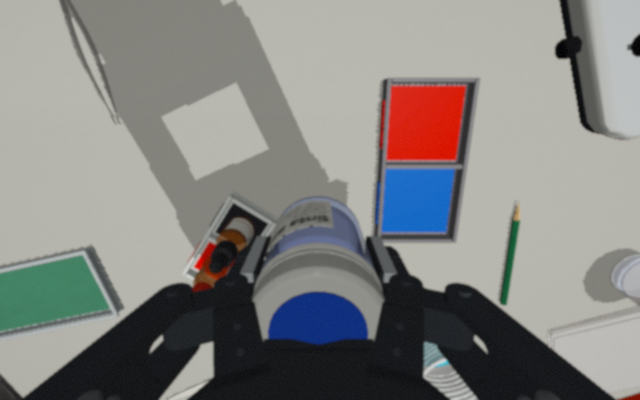

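The jar is held upright (lid 318,315). The bays are at (427,122) red and (418,203) blue, and the blue bay needs tool (-0.0226, +0.0998).

Converted, 0.04 m is 0.64, 0.034 m is 0.544.

Call:
creep_tool([
  {"pos":[-0.128, 0.528, 0]},
  {"pos":[-0.128, 0.544, 0]},
  {"pos":[-0.104, 0.528, 0]},
  {"pos":[0, 0, 0.48]},
  {"pos":[0, 0, 0.64]},
  {"pos":[0, 0, 0.48]},
  {"pos":[0, 0, 0.24]},
  {"pos":[0, 0, 0.08]},
  {},
])

```text
clock: 23.3
tool_pos: [0.6616, 0.0889, 0.0305]
tcp_rot: [3.141, 0.001, 2.722]
force: [0.3, 0.2, -0.9]
finger_gap: 0.565
gripper_force: 34.4
```

Converted, 0.001 m is 0.016.

Call:
creep_tool([
  {"pos":[0, 0, 0.016]},
  {"pos":[0, 0, 0.016]},
  {},
])

```text
clock: 23.68
tool_pos: [0.6612, 0.0889, 0.0279]
tcp_rot: [3.141, 0.0, 2.723]
force: [0.2, -0.4, -2.0]
finger_gap: 0.561
gripper_force: 34.4
```

Converted, 0.001 m is 0.016.

Call:
creep_tool([
  {"pos":[0, 0, 0.016]},
  {"pos":[0, 0, 0.016]},
  {},
])

```text
clock: 24.05
tool_pos: [0.6611, 0.0889, 0.0255]
tcp_rot: [-3.141, -0.0, 2.723]
force: [0.4, -0.5, -1.2]
finger_gap: 0.561
gripper_force: 34.4
```

Converted, 0.001 m is 0.016.

Call:
creep_tool([
  {"pos":[0, 0, 0.016]},
  {},
])

```text
clock: 24.3
tool_pos: [0.6613, 0.0889, 0.0252]
tcp_rot: [3.141, 0.0, 2.723]
force: [-3.1, -0.7, 4.9]
finger_gap: 0.564
gripper_force: 34.5
```

Call:
creep_tool([
  {},
  {},
  {},
  {},
], aperture=1.0)

```text
clock: 24.8
tool_pos: [0.6611, 0.0889, 0.0246]
tcp_rot: [-3.142, -0.0, 2.723]
force: [-0.1, 1.5, -0.3]
finger_gap: 0.999
gripper_force: 0.0
```

Call:
creep_tool([
  {"pos":[0, 0, -0.48]},
  {"pos":[0, 0, -0.8]},
  {"pos":[0, 0, -0.8]},
  {"rot":[0, 0, 0.0477]},
  {"rot":[0, 0, 0.0477]},
  {"rot":[0, 0, 0.0477]},
  {"rot":[0, 0, 0.0477]},
  {},
])

```text
clock: 25.8
tool_pos: [0.6612, 0.0889, 0.1546]
tcp_rot: [-3.142, -0.0, 2.124]
force: [0.0, -0.5, 0.1]
finger_gap: 1.001
gripper_force: 0.0
```

Call:
creep_tool([
  {"pos":[0.416, -0.672, 0]},
  {"pos":[0.416, -0.672, 0]},
  {"pos":[0.416, -0.672, 0]},
  {"pos":[0.416, -0.672, 0]},
  {"pos":[0.416, -0.672, 0]},
  {},
])

```text
clock: 26.55
tool_pos: [0.4124, 0.0896, 0.1554]
tcp_rot: [3.139, 0.001, 2.127]
force: [-0.1, -0.4, 0.4]
finger_gap: 0.998
gripper_force: 0.0
```

```bash
python3 - <<'E'
from h import *
im,c,st=grab("wrist"); cv2.imwrite("pics/w7.png",im[:,:,::-1]); p=st["tool_pos"]; print(p,st["tcp_rot"])
Rm=R.from_euler("xyz",st["tcp_rot"]).as_matrix()
for s,ce,l in comps(masks(im)["red"],(0,0,640,400),100):
    q=ray(c,ce,.08)[0]; print(s,ce.round(1),q.round(4),"tool",(Rm.T@(q-p)).round(4))
E
```

```text
[0.41241225 0.08957571 0.15536324] [3.13931172e+00 9.26247551e-04 2.12737034e+00]
[ 375   59   47   50 1857] [397.9  83.5] [0.4129 0.1913 0.08  ] tool [0.0862 0.054  0.0754]
[ 434  206   81   74 3287] [474.5 242.5] [0.5359 0.1272 0.08  ] tool [-0.0332  0.1246  0.0757]
```

View pics/w7.png

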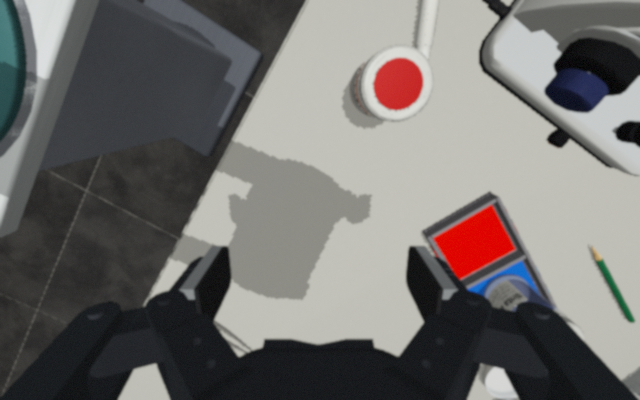

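The red dot (398,83) puts the jar at (0.413, 0.191). The microscope (560,80) lies to its right and a pen lies behind the jar, below fingertip height. I'll approach and grip.

The manual's scale: shifts go in shares of 62.5 mm and turns go in shares of pi rad. Converting my numbers, 0.04 m is 0.64, 0.03 m is 0.48.

Call:
creep_tool([
  {"pos":[0.448, 0.288, 0]},
  {"pos":[0.464, 0.288, 0]},
  {"pos":[0.448, 0.288, 0]},
  {"pos":[0, 0, 0.48]},
  {"pos":[0, 0, 0.64]},
  {"pos":[0, 0, 0.64]},
  {"pos":[0, 0, 0.384]},
  {},
])

```text
clock: 27.6
tool_pos: [0.4152, 0.1899, 0.0189]
tcp_rot: [-3.138, -0.001, 2.124]
force: [-0.1, -0.6, 0.3]
finger_gap: 1.001
gripper_force: 0.0
```

Call:
creep_tool([
  {},
  {},
  {},
  {},
  {},
  {},
], aperture=0, grip_force=40)

```text
clock: 28.35
tool_pos: [0.416, 0.1903, 0.022]
tcp_rot: [3.14, 0.0, 2.123]
force: [-2.7, -2.3, 6.8]
finger_gap: 0.572
gripper_force: 33.9
```

Converted, -0.05 m is -0.8, 0.041 m is 0.656.

Call:
creep_tool([
  {"pos":[0, 0, -0.48]},
  {"pos":[0, 0, -0.8]},
  {"pos":[0, 0, -0.8]},
  {"pos":[-0.448, -0.272, 0]},
  {"pos":[-0.448, -0.288, 0]},
  {"pos":[-0.448, -0.288, 0]},
  {"pos":[-0.272, 0.656, 0]},
  {"pos":[-0.272, 0.656, 0]},
  {"pos":[-0.272, 0.656, 0]},
  {"pos":[-0.256, 0.656, 0]},
])

```text
clock: 29.6
tool_pos: [0.5909, 0.12, 0.1514]
tcp_rot: [3.141, 0.0, 2.123]
force: [0.2, -0.3, 0.1]
finger_gap: 0.572
gripper_force: 36.0
```

Call:
creep_tool([
  {"rot":[0, 0, -0.0477]},
  {"rot":[0, 0, -0.0477]},
  {"rot":[0, 0, -0.0477]},
  {"rot":[0, 0, -0.0477]},
  {},
])

```text
clock: 30.22
tool_pos: [0.5894, 0.1198, 0.1513]
tcp_rot: [3.141, 0.001, 2.722]
force: [-0.5, -0.5, -1.5]
finger_gap: 0.573
gripper_force: 36.1
```

```bash
python3 - <<'E'
from h import *
im,c,st=grab("wrist"); cv2.imwrite("pics/w8.png",im[:,:,::-1]); p=st["tool_pos"]; print(p,st["tcp_rot"])
Rm=R.from_euler("xyz",st["tcp_rot"]).as_matrix()
print("tool d", Rm.T@(np.array([.5905,.119,p[2]])-p))
for s,ce,l in comps(masks(im)["red"],(200,0,440,400),300): print(s,ce,quad(l,c,.004))
E
```

```text
[0.58943426 0.1198182  0.1513139 ] [3.14112522e+00 6.85531753e-04 2.72218179e+00]
tool d [-1.30655784e-03 -3.13299306e-04  7.49241554e-07]
[ 283  147   70   58 3323] [317.09027987 171.30604875] [586.1 120.5  68.1  58.   66. ]
[ 270  284   98   60 4652] [318.79170249 315.20657782] [736.   55.2 113.5  81.   66. ]
```

View pics/w8.png

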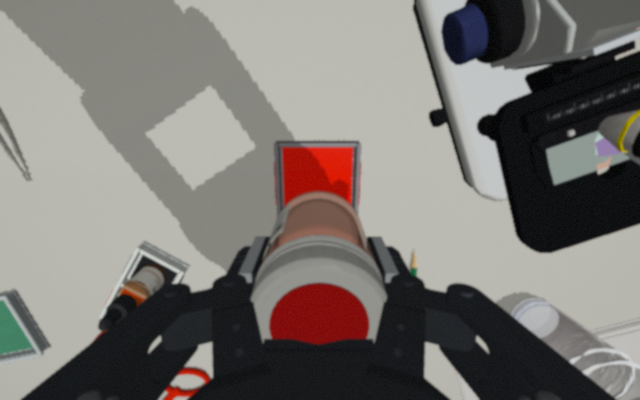

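The red jar is held upright over the red bay (318,170). The microscope stage (520,245) is over 0.1 m to the side. I'll lower.

Converted, 0.04 m is 0.64, 0.004 m is 0.064.

Call:
creep_tool([
  {"pos":[-0.016, 0, 0.64]},
  {"pos":[0, 0, 0.64]},
  {"pos":[0, 0, 0.4]},
  {"pos":[0, 0, 0.192]},
  {"pos":[0, 0, 0.064]},
  {"pos":[0, 0, 0.032]},
  {},
])

```text
clock: 31.15
tool_pos: [0.5906, 0.1195, 0.0285]
tcp_rot: [3.141, 0.001, 2.723]
force: [0.2, 0.6, -1.8]
finger_gap: 0.572
gripper_force: 36.1
```

Converted, 0.001 m is 0.016, 0.0005 m is 0.008.

Call:
creep_tool([
  {"pos":[0, 0, 0.016]},
  {"pos":[0, 0, 0.008]},
  {},
])

```text
clock: 31.52
tool_pos: [0.5902, 0.1194, 0.0262]
tcp_rot: [3.142, 0.0, 2.723]
force: [0.0, 0.9, -1.0]
finger_gap: 0.569
gripper_force: 36.1
```

Call:
creep_tool([
  {"pos":[0, 0, 0.016]},
  {},
])

```text
clock: 31.78
tool_pos: [0.5903, 0.1194, 0.026]
tcp_rot: [3.142, 0.0, 2.723]
force: [-5.0, -1.1, 9.6]
finger_gap: 0.572
gripper_force: 37.0
```

Call:
creep_tool([
  {},
  {},
  {},
  {},
], aperture=0.85)

```text
clock: 32.28
tool_pos: [0.5902, 0.1194, 0.0251]
tcp_rot: [-3.142, -0.0, 2.723]
force: [0.1, -0.2, 0.6]
finger_gap: 0.849
gripper_force: 0.0
```

Call:
creep_tool([
  {"pos":[0, 0, -0.48]},
  {"pos":[0, 0, -0.8]},
  {"pos":[0, 0, -0.8]},
  {"rot":[0, 0, -0.0347]},
  {"rot":[0, 0, -0.0347]},
  {},
])

```text
clock: 33.02
tool_pos: [0.5902, 0.1194, 0.1551]
tcp_rot: [3.142, -0.0, 2.94]
force: [0.6, -0.3, -0.2]
finger_gap: 0.853
gripper_force: 0.0
```

Call:
creep_tool([
  {"pos":[0.272, -0.64, 0]},
  {"pos":[0.272, -0.64, 0]},
  {"pos":[0.272, -0.64, 0]},
  {"pos":[0.288, -0.64, 0]},
  {"pos":[0.288, -0.64, 0]},
  {"pos":[0.288, -0.656, 0]},
  {"pos":[0.272, -0.656, 0]},
  {},
], aperture=0.6)

```text
clock: 34.02
tool_pos: [0.4133, -0.1343, 0.1553]
tcp_rot: [-3.141, 0.001, 2.935]
force: [-0.5, 0.5, -1.0]
finger_gap: 0.601
gripper_force: 0.0
```

```bash
python3 - <<'E'
from h import *
im,c,st=grab("wrist"); cv2.imwrite("pics/w9.png",im[:,:,::-1]); p=st["tool_pos"]; print(p,st["tcp_rot"])
E
```

```text
[ 0.41330739 -0.13430151  0.15527574] [-3.14117899e+00  5.46851371e-04  2.93473535e+00]
```

View pics/w9.png

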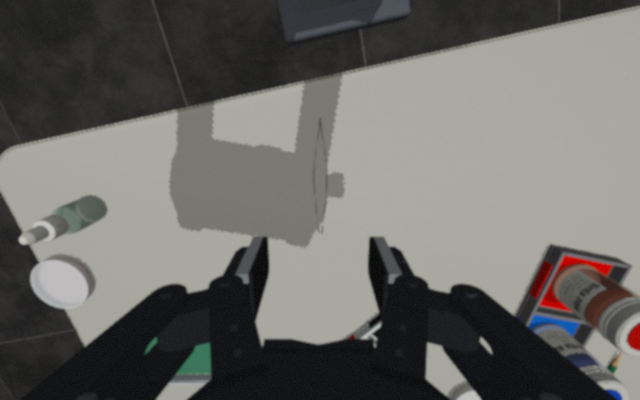

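The forceps show from (320,118) to (321,234), parallel to the fingers' gap. I'll compute the offset.

```bash
python3 - <<'E'
from h import *
st=dict(tool_pos=np.array([.41331,-.13430,.15528]),tcp_rot=[-3.1412,.0005,2.9347]); c=cam("wrist",st)
e=ray(c,[[320,118],[321,234]],.005); print(e.round(4),np.linalg.norm(e[1]-e[0]))
Rm=R.from_euler("xyz",st["tcp_rot"]).as_matrix(); d=(e-st["tool_pos"])@Rm; print(d.round(4),d.mean(0))
E
```

```text
[[ 0.3556 -0.1205  0.005 ]
 [ 0.473  -0.1437  0.005 ]] 0.11970405964762071
[[ 0.0594  0.0017  0.1502]
 [-0.0603  0.0031  0.1503]] [-0.00043677  0.00240947  0.1502793 ]
```

Converted, 0.05 m is 0.8, 0.005 m is 0.08.

Call:
creep_tool([
  {"pos":[0, 0.0384, 0.8]},
  {"pos":[0, 0, 0.8]},
  {"pos":[0, 0, 0.48]},
  {"pos":[0, 0, 0.24]},
  {"pos":[0, 0, 0.08]},
  {},
], aperture=0.45)

```text
clock: 34.83
tool_pos: [0.4155, -0.1302, 0.0059]
tcp_rot: [-3.141, 0.001, 2.941]
force: [-0.3, -0.4, -0.2]
finger_gap: 0.451
gripper_force: 0.0
```

Converted, 0.0025 m is 0.04, -0.002 m is -0.032.

Call:
creep_tool([
  {"pos":[0.016, -0.032, 0.04]},
  {"pos":[0, 0, 0.016]},
  {},
])

```text
clock: 35.2
tool_pos: [0.4136, -0.1321, 0.0019]
tcp_rot: [-3.142, 0.0, 2.94]
force: [-0.2, -0.3, 0.9]
finger_gap: 0.451
gripper_force: 0.0
```

Call:
creep_tool([
  {},
  {},
  {},
  {},
  {},
], aperture=0, grip_force=30)

```text
clock: 35.83
tool_pos: [0.4136, -0.1321, 0.0018]
tcp_rot: [-3.142, 0.0, 2.941]
force: [-0.9, -1.1, 3.3]
finger_gap: 0.15
gripper_force: 31.3
```

Converted, -0.06 m is -0.96, -0.05 m is -0.8.

Call:
creep_tool([
  {"pos":[0, 0, -0.48]},
  {"pos":[0, 0, -0.8]},
  {"pos":[0, 0, -0.96]},
  {"pos":[0, 0, -0.8]},
  {},
])

```text
clock: 36.45
tool_pos: [0.4147, -0.1324, 0.1954]
tcp_rot: [-3.141, 0.006, 2.941]
force: [0.1, 1.2, -1.5]
finger_gap: 0.145
gripper_force: 30.8
```

Call:
creep_tool([
  {"rot":[0, 0, 0.0551]},
  {"rot":[0, 0, 0.0551]},
  {"rot":[0, 0, 0.0551]},
  {"rot":[0, 0, 0.0551]},
  {"rot":[0, 0, 0.0551]},
  {"rot":[0, 0, 0.0551]},
  {"rot":[0, 0, 0.0551]},
  {"rot":[0, 0, 0.0551]},
  {"rot":[0, 0, 0.0557]},
  {},
])

```text
clock: 37.7
tool_pos: [0.4132, -0.1319, 0.1904]
tcp_rot: [-3.14, -0.0, 1.383]
force: [-0.2, 0.5, -0.8]
finger_gap: 0.148
gripper_force: 30.8
```

Call:
creep_tool([
  {"pos":[-0.576, 0.432, 0]},
  {"pos":[-0.576, 0.432, 0]},
  {"pos":[-0.576, 0.432, 0]},
  {"pos":[-0.576, 0.432, 0]},
  {"pos":[-0.576, 0.432, 0]},
  {"pos":[-0.576, 0.432, 0]},
  {"pos":[-0.576, 0.432, 0]},
  {"pos":[-0.576, 0.432, 0]},
  {},
])

```text
clock: 38.83
tool_pos: [0.5717, -0.4573, 0.189]
tcp_rot: [-3.139, -0.001, 1.385]
force: [-0.8, 0.3, -0.1]
finger_gap: 0.145
gripper_force: 30.8
```

```bash
python3 - <<'E'
from h import *
im,c,st=grab("wrist"); cv2.imwrite("pics/w10.png",im[:,:,::-1]); p=st["tool_pos"]; print(p,st["tcp_rot"])
for s,ce,l in comps(masks(im)["green"],(150,0,500,400),800): print(s,ce,quad(l,c,.003))
E
```

```text
[ 0.57173072 -0.45732437  0.18897703] [-3.13916341e+00 -1.24117649e-03  1.38496919e+00]
[ 280    0   74  127 8763] [316.33515919  61.54285062] [ 589.1 -351.   117.7   70.5   79.4]
```

View pics/w10.png

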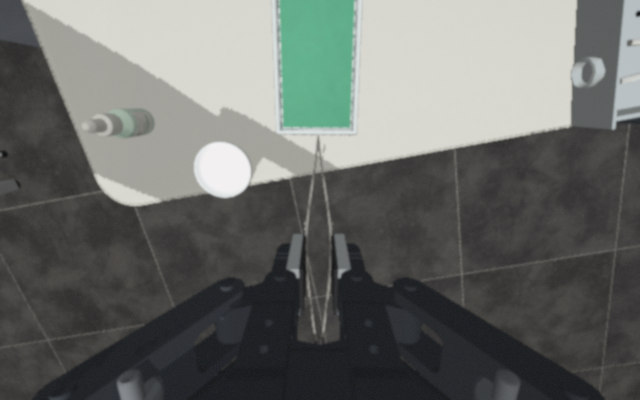

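The tray's near end shows at rows 0–134 (columns 275–360), with the forceps held level and aligned (318,138 to 320,345). The tray centre comes out near (0.5925, -0.333). I'll move over it and lower.

Converted, 0.05 m is 0.8, 0.042 m is 0.672.

Call:
creep_tool([
  {"pos":[0.672, -0.016, 0]},
  {"pos":[0.672, -0.016, 0]},
  {"pos":[0.672, -0.016, 0]},
  {"pos":[0, 0, 0.8]},
  {"pos":[0, 0, 0.8]},
  {"pos":[0, 0, 0.48]},
  {"pos":[0, 0, 0.32]},
  {},
  {},
])

```text
clock: 40.0
tool_pos: [0.5928, -0.3313, 0.0433]
tcp_rot: [3.14, 0.001, 1.382]
force: [0.6, 0.9, 0.2]
finger_gap: 0.145
gripper_force: 30.8
```

```bash
python3 - <<'E'
from h import *
im,c,st=grab("wrist"); cv2.imwrite("pics/w11.png",im[:,:,::-1]); p=st["tool_pos"]; print(p,st["tcp_rot"])
for s,ce,l in comps(masks(im)["green"],(150,0,500,400),500): print(s,ce,quad(l,c,.003))
E
```

```text
[ 0.59283794 -0.33133638  0.04329673] [3.13976078e+00 6.41626795e-04 1.38244595e+00]
[  258    99   123   174 14749] [318.8370059  166.91612991] [ 596.5 -313.2  114.1   71.3   79.2]
[ 308  159   21  163 2300] [318.01913043 246.87695652] [ 588.8 -350.4  119.8   13.7   79.8]
```

View pics/w11.png

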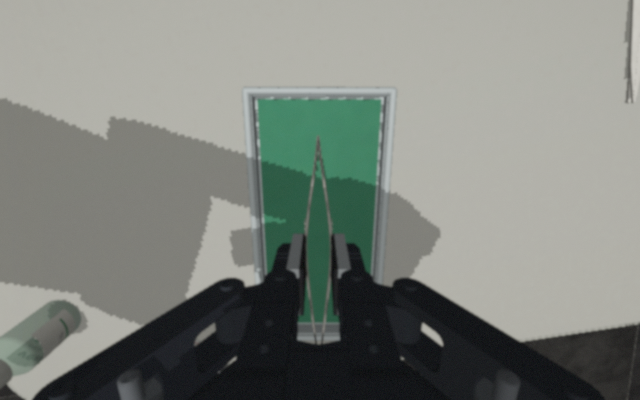

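The forceps hang centred over the tray: floor edges at columns 258–381, forceps at 318. The two ends give a centre of (0.5927, -0.333), so I'll shift back 1.5 mm and lower.

Converted, 0.02 m is 0.32, -0.0015 m is -0.024.

Call:
creep_tool([
  {"pos":[-0.024, 0, 0.32]},
  {"pos":[0, 0, 0.16]},
  {"pos":[0, 0, 0.08]},
  {"pos":[0, 0, 0.016]},
  {},
])

```text
clock: 40.67
tool_pos: [0.5921, -0.3327, 0.0059]
tcp_rot: [3.141, 0.0, 1.382]
force: [0.3, 0.8, -0.1]
finger_gap: 0.147
gripper_force: 30.8
```

Call:
creep_tool([
  {"pos":[0, 0, 0.008]},
  {},
])

```text
clock: 40.92
tool_pos: [0.5921, -0.3327, 0.0053]
tcp_rot: [3.141, 0.0, 1.382]
force: [-0.2, 0.4, 0.3]
finger_gap: 0.147
gripper_force: 30.8
```

Converted, 0.0006 m is 0.0096.

Call:
creep_tool([
  {"pos":[0, 0, 0.0096]},
  {},
])

```text
clock: 41.18
tool_pos: [0.5921, -0.3327, 0.0048]
tcp_rot: [3.141, 0.0, 1.382]
force: [-1.1, 0.8, 3.1]
finger_gap: 0.143
gripper_force: 31.2
```

Call:
creep_tool([
  {},
  {},
  {},
], aperture=0.35)

```text
clock: 41.55
tool_pos: [0.592, -0.3326, 0.0044]
tcp_rot: [-3.141, -0.0, 1.382]
force: [0.6, -0.2, -0.2]
finger_gap: 0.349
gripper_force: 0.0
```

Call:
creep_tool([
  {"pos":[0, 0, -0.16]},
  {"pos":[0, 0, -0.64]},
  {"pos":[0, 0, -0.8]},
  {"pos":[0, 0, -0.8]},
  {"pos":[0, 0, -0.8]},
  {"pos":[-0.64, -0.16, -0.8]},
  {"pos":[-0.64, -0.16, -0.8]},
  {"pos":[-0.64, -0.16, -0.48]},
  {},
])

```text
clock: 42.68
tool_pos: [0.5401, -0.4444, 0.3345]
tcp_rot: [3.138, 0.003, 1.379]
force: [0.9, -0.7, 0.2]
finger_gap: 0.349
gripper_force: 0.0
```

```bash
python3 - <<'E'
from h import *
im,c,st=grab("wrist"); s,_,_=grab("side")
for cl in comps(masks(im)["green"],(150,0,500,300),800): print(cl[0],quad(cl[2],c,.003))
cv2.imwrite("pics/w12.png",np.vstack([im[:250],cv2.resize(s[120:330,200:440],(640,560))[:350]])[:,:,::-1])
print(st["tool_pos"],st["tcp_rot"])
E
```

```text
[ 315    9   50  113 5097] [ 592.8 -333.1  151.3   69.1   79.1]
[ 0.54012638 -0.44443273  0.3345479 ] [3.13799535e+00 2.51741385e-03 1.37907163e+00]
```

View pics/w12.png

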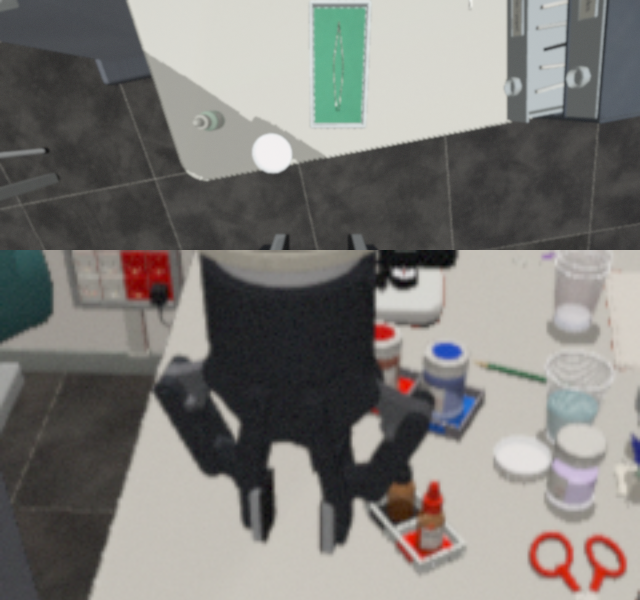

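The forceps lie centred and lengthwise in the tray (338,68), and both jars and both bottles stand upright in bays of their own colour. The white bottle hasn't moved and the arm is clear, so I'm handing in.

```bash
python3 -c "
from bench import ctrl, imaging
print(ctrl.finish_job())"
```

```text
the job is handed in; nothing more can be done
None
```

I handed the job in at about 43 s on the robot clock: both droppers and both jars stand upright in their colour-matched bays, the forceps lie centred lengthwise in the tray, and I left the white-capped bottle alone; `finish_job()` returned no verdict.

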